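# Hook a hot furnace flap down and draw out its tray

### The arm

A 6-joint arm with a two-finger parallel gripper is mounted at the origin on a cart in front of the work surface, level with it; the furniture and walls round the work are solid. World frame = base frame: x ahead of the robot, y to its left, z up, the work surface at z = 0. Lengths are in m, angles in rad, forces in N, time in s.
With the tool pointing down it reaches from about 0.425 to 0.95 m from the base axis. Payload 3.5 kg.
Tool frame: the origin (TCP) lies midway between the tips of the shut fingers; the grasp point (between the pads) lies 19 mm behind it (ctrl.hold_point_z is the distance from the TCP to the grasp point, in m); z points along the fingers, y is the line along which they close (so a half turn about z gives the same grasp; the last joint's range is limited). The gripper opens to 85 mm and grips with 20 to 120 N. Pads are 22 mm wide; open, the fingers measure 114 mm over their backs; the gripper's body (76 mm by 85 mm) begins 54 mm behind the grasp point. The pads swing forward as they close: fully open they stand 13 mm farther back than shut.
Start: joints at [1.032, 0.286, 1.577, -0, 1.279, -0.15], TCP at [0.256, 0.625, 0.231] pointing down, gripper open.
Joint ranges: [-2.77, 2.77], [-0.9, 2.22], [0.21, 2.48], [-1.53, 4.67], [0.24, 2.81], [-2.84, 2.84]. Speed limits (rad/s): [2.79, 2.79, 3.14, 3.14, 3.14, 3.14].

### API

Orientations are given as a unit quaternion [x, y, z, w].
In Python, from plant import readout, cams, sign_off, ctrl gives the robot as it stands. The module is installed in compiled form; this text tells all that it offers.
- The arm moves only by the tool step_arm, never from a script. Its argument "increments" is a list of rows, each a list of 2 entries, a list of its own where there are three numbers: the shift along the world's x, y, z in mm, then the turn, a rotation vector about the world's x, y, z in rad. In form: [[[x, y, z], [rx, ry, rz]], ...]. A call has 1 to 8 rows; each row shifts and turns the commanded pose from where the row before left it; what a row does not reach is not made up. A row lasts 1/12 s, in which the tool goes at most 41.7 mm and 7.16 degrees, less where a joint would pass 70% of its speed; a pose out of reach is approached as far as the arm can. A call is refused whole if a number of a shift passes 41.7 or a number of a turn 0.125, either way. A call with a gripper value outside its range is refused whole. "fingers" is the opening, from -1 (shut) to 1 (fully open), set as the call begins (left out, the last holds). The fingers move at their own pace and stop on an object; "grip_force" is the grip in N (left out, the last holds). Time passes only in rows, so rows that do not move let the fingers close. It gives the time, the measured TCP pose, the force, the opening and the grip force at its end, in the units of the state.
- readout.get_state(): the state, without advancing time (a new reading comes with each control period).
- cams.read_camera(name): name is "side" or "top" or "wrist"; returns the picture (420x560x3 uint8, red, green, blue); there is no depth.
- cams.get_calibration(name): a dict with "fx", "fy", "cx", "cy" (pixels), "eye" and "rotation" of the camera in the world; the wrist camera has in their place "T_tool_cam" (4x4, takes a point from camera to tool coordinates, whose origin is the TCP and whose axes are the flange's). Camera axes: x right, y up, looking along -z (the intrinsics and any distortion apply to the point x, -y, -z); pixel columns grow to the right and rows downward; lengths in m; the calibration is good to about 2 mm. A picture is of the moment at which its call begins: read the wrist's pose just before it. get_calibration takes no time and is no camera call.
- sign_off(): hands the job in; it is judged then, once.
The state is a dict: "time": time; "qpos": joint angles; "dq": joint speeds; "joint_efforts": joint torques, N m; "eef_pos": TCP position; "tcp_rot": TCP orientation; "contact_force": force on the tool from outside, world axes, zero at the start; "wrist_torque": the same for the moment, N m; "opening": opening from 0.0 (shut) to 1.0 (fully open); "finger_force": force on a finger pad.
Only numpy, scipy, OpenCV 4.12 (cv2) and the standard library are available. Lean on these libraries where they do the work, as an engineer would, in place of code of your own. Each camera call takes 0.05 s, during which the arm holds its last target. There are 200 camera calls.

### The job

The small furnace is still hot, so touch it only with the hook rod: hook the rod into the eye on the flap, swing the flap down and let it down gently on the hook all the way until it lies open. Then hook the finger hole of the tray and gently draw the tray out as far as it goes with both crucibles standing in it, and lay the rod back in both notches of its rest. Leave the beaker, bottle, jar and timer where they are.

Things in the scene. Friction and masses are not known exactly. Their poses are not given: they have to be found in the camera images.
- furnace: white bench furnace, 250 deep x 230 wide x 310 high, fixed; origin: on the bench below the middle of its front; its front looks along its own -x, y to its left as seen from the robot, z up. The flap is shut in front of its mouth, above the grey control panel. The flap and the tray are part of it
- hinge (a point): middle of the flap's hinge line, along the furnace's y at the flap's outer lower edge, 150 above the bench; axes those of the furnace. The flap is 218 wide, 120 high, 22 thick; shut, it stands from 0 to 22 behind this line; open, it lies level in front of it, its upper face 22 above it
- flap (a joint): flap angle, rad: 0 shut (upright), 1.571 open (level, at its stop). Its weight (0.45 to 0.7 kg) holds it shut up to about 0.2; beyond that it falls open, fast, unless held back. An upright prong jams in the eye or slips out before the flap is down: tilt the rod nose up with the flap, about 25 degrees at the end
- eye (a point): centre of the steel eye ring outside the flap, top middle: hole 20 wide, wire 5 thick. Shut, it is 132 above and 28 in front of the hinge line. Its frame turns with the flap (shut: equals the furnace's). The hole's axis is this frame's z leaned 20 degrees towards +x: shut, a hook enters from above; open, the axis lies 70 degrees from vertical, upper end towards the robot
- tray (a joint): how far the tray is drawn out, in m: 0 fully in, 0.100 out at its stop; slides along the furnace's -x with about 1.5 N of friction, starts up to 0.006 out
- finger_hole (a point): centre of the tray's finger hole, at the top face of its tongue: round upright hole 22 wide in a tongue 4 thick, 50 wide, in front of the steel tray (150 x 136, rim 9 high); 200 above the bench and, tray in, 46 behind the hinge line. Free below it: 28 to the open flap; above: 65 to the roof of the mouth, which is 166 wide. Axes those of the furnace
- crucible_1: white crucible, 38 wide at the top, 34 high, 40 g, standing loose in the tray; origin: centre of its underside, z up
- crucible_2: the second such crucible
- hook_rod: hook rod, 0.14 kg; origin: centre of the grip; x along the rod towards the hook, z up as it lies in the rest. Wooden handle 16 x 16 from x -52 to +60, round steel guard 28 wide at 60 to 64, steel shank 8 thick to x 122, then bent down: prong 6 thick along -z at x 130, its tip at z -31. Take it across the middle of the handle, between the notches
- hook (a point): point in the middle of the prong of the hook rod (x 130, y 0, z -16 in the rod's frame)
- rod_rest: aluminium rest of the rod, fixed: base 125 x 66 x 8 and two notched posts 8 thick at x -45 and +45, notches 20 wide with flared mouths, notch floor 42 above the bench, horn tops 68; origin: centre of its underside; x along the rod
- rest_seat (a point): where the hook rod's origin lies when it is in the rest, 50 above the bench; axes those of the rest
- beaker: 250 ml glass beaker, 72 wide, 93 high, loose; origin: centre of its underside
- amber_bottle: amber bottle with black cap, 60 wide, 135 high, loose; origin: centre of its underside
- jar: small jar with white lid, 44 wide, 50 high, loose; origin: centre of its underside
- bench_timer: small white timer lying flat, 62 x 66 x 18, loose; origin: centre of its underside
Mind the look-alikes: they are no part of the job. What is shaped like the rod_rest but blue is not meant.

How it is judged:
By the outcome, as a careful person would: the job done as asked, in the order asked, and still so for the second after the job is handed in, with the robot touching nothing.
It also fails if it takes over 72 s, if anything falls off the work surface, if the arm or the gripper's body presses on something with over 40 N, if the wrist force passes 120 N, or if a joint passes its speed limit or range.

## Working session

There is one attempt and no reset: what is moved stays moved. The work goes in short steps, Python scripts to look and compute and a tool call to move; the robot and the scene stay as the last step left them, time stands still between calls to the robot, and variables do not carry over. Pictures are saved under pics/ and viewed, at most 10 in all, crops included, and the job is handed in when it is done.

Besides the shell and the picture viewer there is one more tool, called after ">>>" as name(argument=value, ...) on one line, values as JSON. step_arm: Moves the arm, as the interface text tells. Its arguments: {"type":"object","properties":{"increments":{"type":"array","items":{"type":"array"}},"fingers":{"type":"number"},"grip_force":{"type":"number"}},"required":["increments"]}

```bash
mkdir -p pics; python3 - <<'E'
from plant import readout, cams, ctrl
import cv2, numpy as np
s=readout.get_state(); print(s, ctrl.hold_point_z)
for n in ["side","top","wrist"]:
    im=cams.read_camera(n); cv2.imwrite(f"pics/{n}0.png",im[...,::-1]); c=cams.get_calibration(n); print(n,c)
E
```

```text
{'time': 0.0, 'qpos': array([ 1.03203760e+00,  2.87176640e-01,  1.57818144e+00,  3.69044076e-06,
        1.27858103e+00, -1.49979298e-01]), 'dq': array([-6.05527249e-04, -9.25391532e-05,  3.93915971e-04,  1.38600879e-03,
        1.34056185e-03, -8.32581620e-05]), 'joint_efforts': array([ 3.07932896e-04, -4.05995286e+01, -2.92619312e+01, -1.85819331e-04,
        5.89569536e-03,  6.81785167e-06]), 'eef_pos': array([0.2554844 , 0.62407538, 0.22993745]), 'tcp_rot': array([ 1.93168168e-01,  9.81164962e-01, -1.10374981e-03, -3.97747699e-04]), 'contact_force': array([ 0.03745707,  0.54898108, -0.12573098]), 'wrist_torque': array([ 0.01629676, -0.02500598, -0.01217813]), 'finger_force': 0.0, 'opening': 1.002185019111958} 0.0187
side {'fx': 541.9500011786914, 'fy': 541.9500011786914, 'cx': 270.93066780086644, 'cy': 214.61467432639844, 'eye': array([0.09432907, 1.21459113, 1.12815576]), 'rotation': array([-0.10541558,  0.40010439,  0.8861663 , -0.20859846])}
top {'fx': 411.64481151240676, 'fy': 411.64481151240676, 'cx': 273.0992369721141, 'cy': 213.59517620837372, 'eye': array([0.54509082, 0.23467991, 1.29207849]), 'rotation': array([ 0.02011222, -0.02159515, -0.69703585,  0.71642876])}
wrist {'fx': 351.47127855281815, 'fy': 351.47127855281815, 'cx': 280.5329831701879, 'cy': 215.80361423190033, 'T_tool_cam': array([[-1.87970812e-04,  9.49975995e-01,  3.12322869e-01,
         8.07323325e-02],
       [ 9.99999982e-01,  1.83427320e-04,  4.39265241e-05,
         9.70436535e-04],
       [-1.55594033e-05,  3.12322872e-01, -9.49976012e-01,
        -1.42756388e-01],
       [ 0.00000000e+00,  0.00000000e+00,  0.00000000e+00,
         1.00000000e+00]])}
```

View pics/side0.png

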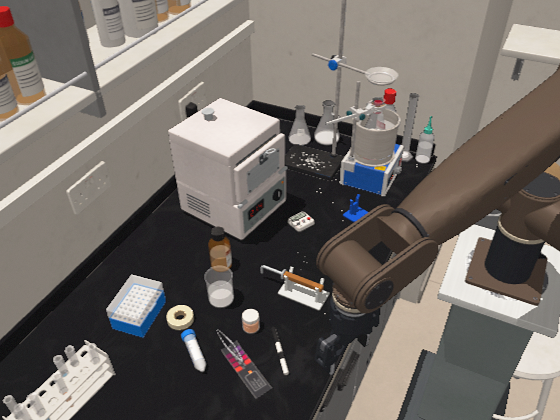

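View pics/top0.png

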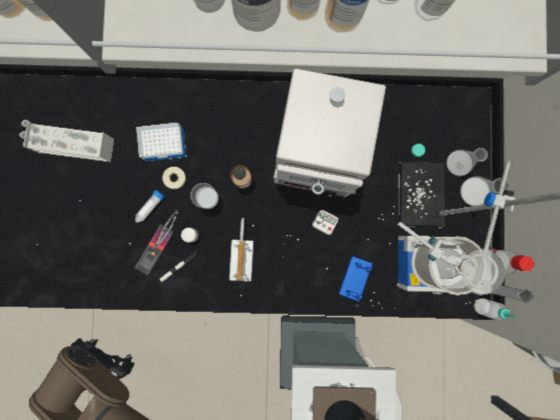

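Top view: furnace at (330,130) with its eye at (318,187). The rod lies in the aluminium rest at (241,255) with its hook end up at (242,222). The blue look-alike is at (355,278), beaker (204,196), bottle (241,176), jar (190,235), timer (325,222). Side view: rod and rest at (303,288), blue rest at (357,212). I choose the aluminium rest and check it in a crop.

```bash
cat > h.py <<'E'
import numpy as np, cv2
from scipy.spatial.transform import Rotation as R
from plant import readout, cams
def campose(n,s=None):
    c=cams.get_calibration(n)
    if n!="wrist": return c,R.from_quat(c["rotation"]).as_matrix(),np.array(c["eye"])
    T=c["T_tool_cam"]; Rt=R.from_quat(s["tcp_rot"]).as_matrix()
    return c,Rt@T[:3,:3],Rt@T[:3,3]+s["eef_pos"]
def proj(P,n,s=None):
    c,Rc,e=campose(n,s); p=(np.atleast_2d(P)-e)@Rc
    return np.c_[c["cx"]+c["fx"]*p[:,0]/-p[:,2], c["cy"]+c["fy"]*p[:,1]/p[:,2]]
def ray(uv,n,s=None):
    c,Rc,e=campose(n,s); d=Rc@np.array([(uv[0]-c["cx"])/c["fx"],-(uv[1]-c["cy"])/c["fy"],-1]); return e,d/np.linalg.norm(d)
def atz(uv,z,n,s=None):
    e,d=ray(uv,n,s); return e+d*(z-e[2])/d[2]
def crop(im,u0,v0,w,h,k):
    return cv2.resize(im[v0:v0+h,u0:u0+w],None,fx=k,fy=k,interpolation=cv2.INTER_CUBIC)
E
python3 - <<'E'
import cv2,numpy as np
from h import *
t=cv2.imread("pics/top0.png"); s=cv2.imread("pics/side0.png")
A=np.hstack([crop(t,265,60,133,150,3)[:300*2][:450],crop(s,160,90,133,150,3)])
B=crop(t,215,210,60,75,7)[:525]; C=crop(s,255,255,80,60,5)
a=np.zeros((600,800,3),np.uint8)
P1=crop(t,270,140,100,60,4); P2=crop(s,165,95,133,150,3)[:, :399]; P3=crop(t,220,212,45,75,4); P4=crop(s,255,258,54*1+20,50,5)
a[:240,:400]=P1; a[:450,400:799]=P2; a[250:550,:180]=P3; a[250:500,185:400]=P4[:, :215]
cv2.imwrite("pics/c1.png",a)
for n,uv,z in [("top",(241,243),.05),("side",(303,282),.05)]: print(atz(uv,z,n))
E
```

```text
[0.52721158 0.32721238 0.05      ]
[0.47485839 0.32862611 0.05      ]
```

View pics/c1.png

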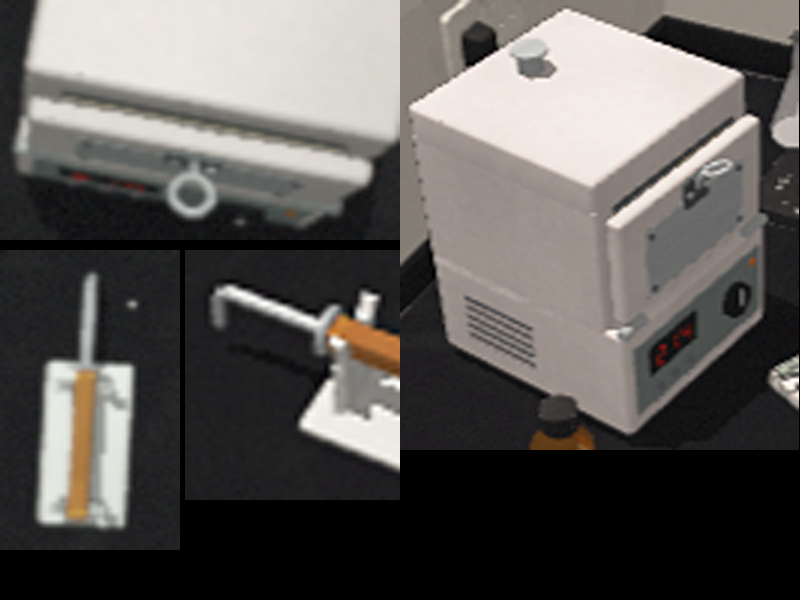

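The crop shows the rod in the aluminium rest (hook end away from the robot, prong down) and the eye ring at top px (317.5,188), side px (270.7,153.3). Next I fit the poses.

```bash
python3 - <<'E'
from h import *
from scipy.optimize import least_squares
def tri(a,b):
    e1,d1=ray(a,"top"); e2,d2=ray(b,"side"); A=np.c_[d1,-d2]; t=np.linalg.lstsq(A,e2-e1,rcond=None)[0]
    p,q=e1+d1*t[0],e2+d2*t[1]; return (p+q)/2,np.linalg.norm(p-q)
print("eye",tri((317.5,188),(270.7,153.3)))
print("eye@.282",atz((317.5,188),.282,"top"),atz((270.7,153.3),.282,"side"))
for n,cs in dict(top=[(277.5,158.7),(370,174),(296,72),(386,84)],side=[(230,157.3),(280,119),(169.3,130),(220,98.3)]).items():
    P=np.array([atz(c,.31,n) for c in cs]); print(n,P.round(4)[:,:2].tolist(), "w",np.linalg.norm(P[1]-P[0]),np.linalg.norm(P[3]-P[2]),"yaws",[np.arctan2(*( (a-b)[[1,0]]*[1,1])) -k for a,b,k in[(P[0],P[1],np.pi/2),(P[2],P[3],np.pi/2),(P[2],P[0],0),(P[3],P[1],0)]])
print("front foot",atz((242.3,239),0,"side"))
print("rod ends",[atz(u,.058,"top").round(4) for u in [(241.2,242),(239.2,279)]], "elbow",atz((243,218),.05,"top"))
print("rod elbow side",atz((255+220/5-185/5, 258+(290-250)/5),.05,"side"))
print("base",[atz(u,.008,"top").round(4) for u in [(231.7,240.2),(253.5,240.7),(229.5,280.7),(251.5,280.7)]])
E
```

```text
eye (array([0.67093437, 0.12444505, 0.27545162]), np.float64(0.002018219201499187))
eye@.282 [0.67103745 0.12557346 0.282     ] [0.66555698 0.13247728 0.282     ]
top [[0.7358, 0.2264], [0.7049, 0.003], [0.9506, 0.187], [0.927, -0.033]] w 0.22552722512908463 0.22127597352212489 yaws [np.float64(-0.13759105425890827), np.float64(-0.10700903275155205), np.float64(-0.181500679083637), np.float64(-0.16084082245142284)]
side [[0.7347, 0.2303], [0.7008, 0.0034], [0.9568, 0.1886], [0.9201, -0.0268]] w 0.22940774706593092 0.21846100721785275 yaws [np.float64(-0.1485735147314433), np.float64(-0.16880956764487243), np.float64(-0.1855703242228065), np.float64(-0.13668079160502097)]
front foot [0.72825952 0.21055833 0.        ]
rod ends [array([0.5303, 0.3261, 0.058 ]), array([0.4204, 0.3286, 0.058 ])] elbow [0.60265449 0.32358152 0.05      ]
rod elbow side [0.59942636 0.32469252 0.05      ]
base [array([0.5345, 0.3595, 0.008 ]), array([0.5348, 0.2917, 0.008 ]), array([0.4093, 0.3622, 0.008 ]), array([0.4112, 0.2942, 0.008 ])]
```

>>> step_arm(increments=[[[18,-25,-2],[0,0,0.031]],[[18,-25,-2],[0,0,0.031]],[[18,-25,-2],[0,0,0.031]],[[18,-25,-2],[0,0,0.031]],[[18,-25,-2],[0,0,0.031]],[[18,-25,-2],[0,0,0.031]],[[18,-25,-2],[0,0,0.031]],[[18,-25,-2],[0,0,0.031]]])

```text
time: 0.82
eef_pos: [0.4003, 0.4232, 0.2149]
tcp_rot: [0.069, 0.998, -0.0, -0.0]
contact_force: [0.9, 0.0, -0.4]
opening: 0.997
finger_force: 0.0
```

>>> step_arm(increments=[[[18,-25,-4],[0,0,0.031]],[[18,-25,-4],[0,0,0.031]],[[18,-25,-4],[0,0,0.031]],[[18,-22,-4],[0,0,0.026]],[[0,0,0],[0,0,0]],[[0,0,0],[0,0,0]]])

```text
time: 1.32
eef_pos: [0.4722, 0.3265, 0.1987]
tcp_rot: [0.012, 1.0, -0.0, -0.001]
contact_force: [0.0, -0.1, 0.1]
opening: 1.0
finger_force: 0.0
```

```bash
cat > snap.py <<'E'
import sys,pickle
from h import *
k=sys.argv[1]; s=readout.get_state(); im=cams.read_camera("wrist")[...,::-1]; cv2.imwrite(f"pics/w{k}.png",im); pickle.dump(s,open(f"pics/w{k}.pkl","wb"))
print("t",s["time"],"q",s["qpos"].round(4),"p",s["eef_pos"].round(4),"R",s["tcp_rot"].round(4),"F",s["contact_force"].round(2),"op",round(s["opening"],3))
E
python3 snap.py 1; cp pics/w1.png pics/view1.png
```

```text
t 1.3167 q [ 4.2810e-01  9.5600e-02  1.8587e+00  4.0000e-04  1.1887e+00 -1.1179e+00] p [0.4722 0.3265 0.1987] R [ 1.250e-02  9.999e-01 -1.000e-04 -7.000e-04] F [ 0.02 -0.13  0.11] op 1.0
```

View pics/view1.png

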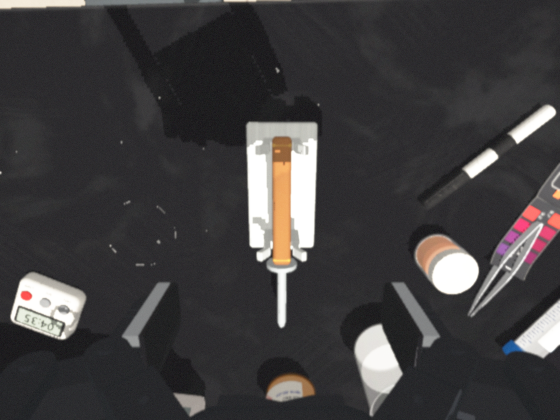

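```bash
python3 - <<'E'
from h import *; import pickle
s=pickle.load(open("pics/w1.pkl","rb"))
P=[atz(u,z,"wrist",s) for u,z in [((282,138),.058),((281,262),.058),((282,326),.054)]]
print(np.round(P,4)); d=P[1]-P[0]; print(np.linalg.norm(d),np.arctan2(d[1],d[0]),np.arctan2(*(P[2]-P[0])[[1,0]]), "origin",P[0]+d*52/112)
print("base",[atz(u,.008,"wrist",s).round(4) for u in [(247,123),(317,123),(250,247),(314,247)]])
b=R.from_quat(s["tcp_rot"]).as_matrix(); print("tool x az",np.arctan2(b[1,0],b[0,0]))
E
```

```text
[[0.4201 0.33   0.058 ]
 [0.528  0.3265 0.058 ]
 [0.5974 0.3258 0.054 ]]
0.10790743732636911 -0.03209766891145065 -0.02378861356569196 origin [0.47019232 0.32838711 0.058     ]
base [array([0.4107, 0.2982, 0.008 ]), array([0.4123, 0.3626, 0.008 ]), array([0.5342, 0.2946, 0.008 ]), array([0.5358, 0.3603, 0.008 ])]
tool x az 3.1166056471984427
```

Wrist view: handle from (282,138) to the guard (281,265), hook end (282,326), rest centred at about (282,185). This agrees with the top view, with rod origin ≈ (0.471, 0.328) and yaw −0.025. I'm descending with the tool leaned 0.1 rad towards the furnace, to keep reach margin at the flap-down pose.

>>> step_arm(increments=[[[0,0.5,-25],[0,0.05,0]],[[-1,0.5,-30],[0,0.05,0]],[[-1,0.5,-30],[0,0,0]],[[-1,0,-30],[0,0,0]],[[0,0,-25],[0,0,0]],[[0,0,-15],[0,0,0]],[[0,0,-13],[0,0,0]],[[0,0,0],[0,0,0]]])

```text
time: 2.03
eef_pos: [0.4662, 0.3293, 0.0284]
tcp_rot: [0.01, 0.999, -0.002, -0.052]
contact_force: [-0.2, -0.1, -0.7]
opening: 0.999
finger_force: 0.0
```

>>> step_arm(increments=[[[0,0,0],[0,0,0]],[[0,0,0],[0,0,0]],[[0,0,0],[0,0,0]],[[0,0,0],[0,0,0]],[[0,0,0],[0,0,0]],[[0,0,0],[0,0,0]]], fingers=-1, grip_force=110)

```text
time: 2.53
eef_pos: [0.4695, 0.3292, 0.0326]
tcp_rot: [0.011, 0.999, -0.0, -0.049]
contact_force: [-0.5, -2.1, 1.4]
opening: 0.164
finger_force: 108.4
```

```bash
python3 snap.py 2
```

```text
t 2.5333 q [ 0.4169  0.3513  1.8985  0.0482  0.9825 -1.1607] p [0.4695 0.3292 0.0326] R [ 1.090e-02  9.987e-01 -5.000e-04 -4.930e-02] F [-0.54 -2.14  1.43] op 0.164
```

>>> step_arm(increments=[[[0,0,12],[0,0,0]],[[0,0,20],[0,0,0]],[[0,0,28],[0,0,0]],[[0,0,30],[0,0,0]],[[0,-5,30],[0,0,0]],[[5,-15,30],[0,0,-0.016]],[[5,-20,20],[0,0,-0.02]],[[5,-22,20],[0,0,-0.02]]])

```text
time: 3.25
eef_pos: [0.4837, 0.267, 0.2236]
tcp_rot: [0.039, 0.998, 0.001, -0.049]
contact_force: [-0.1, 0.1, -1.8]
opening: 0.167
finger_force: 107.4
```

>>> step_arm(increments=[[[5,-24,18],[0,0,-0.02]],[[5,-24,18],[0,0,-0.02]],[[5,-24,18],[0,0,-0.02]],[[5,-24,18],[0,0,-0.014]],[[4,-14,14],[0,0,0]],[[4,-7,9],[0,0,0]],[[0,0,0],[0,0,0]],[[0,0,0],[0,0,0]]])

```text
time: 3.92
eef_pos: [0.5117, 0.1504, 0.3163]
tcp_rot: [0.076, 0.996, 0.003, -0.05]
contact_force: [-0.4, 0.3, -1.6]
opening: 0.164
finger_force: 107.4
```

```bash
python3 snap.py 3; python3 - <<'E'
import cv2;from plant import cams
cv2.imwrite("pics/side3.png",cams.read_camera("side")[...,::-1]);cv2.imwrite("pics/top3.png",cams.read_camera("top")[...,::-1])
E
```

```text
t 3.9167 q [ 0.085  -0.0305  1.7741  0.0221  1.4956 -1.3363] p [0.5117 0.1504 0.3163] R [ 0.076   0.9959  0.0031 -0.0499] F [-0.44  0.32 -1.62] op 0.164
```

View pics/w3.png

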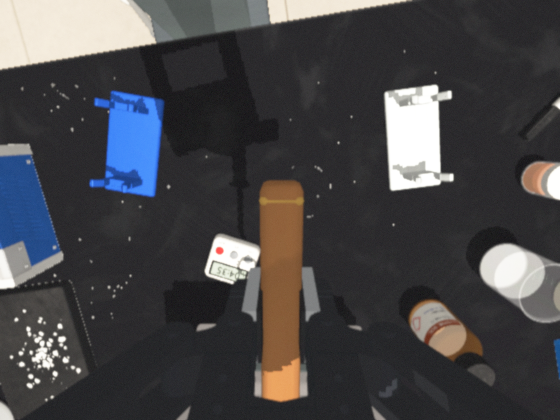

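Wrist view: the handle is centred in the grip (columns 261–302) and the rest is empty at (413,138). The hook is hidden behind the gripper, so the top and side views have to measure it against the eye.

```bash
python3 - <<'E'
from h import *
t=cv2.imread("pics/top3.png"); s=cv2.imread("pics/side3.png")
a=np.hstack([crop(t,285,160,66,75,6),crop(s,230,120,66,75,6)]); cv2.imwrite("pics/c3.png",a)
E
```

```text
(no output)
```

View pics/c3.png

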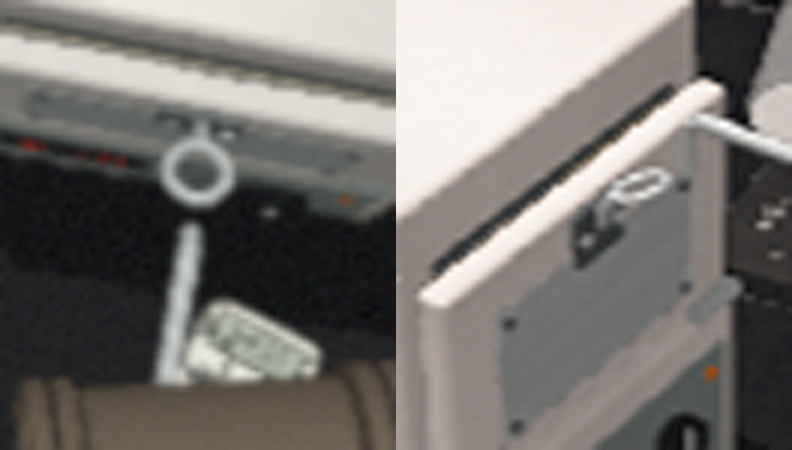

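```bash
python3 - <<'E'
from h import *; import pickle
s=pickle.load(open("pics/w3.pkl","rb"))
def tri(a,b):
    e1,d1=ray(a,"top"); e2,d2=ray(b,"side"); t=np.linalg.lstsq(np.c_[d1,-d2],e2-e1,rcond=None)[0]
    p,q=e1+d1*t[0],e2+d2*t[1]; return ((p+q)/2).round(4),np.round(p-q,4)
print("ring",tri((318,188.3),(270.7,151.0))); print("ring z.282",atz((318,188.3),.282,"top"),atz((270.7,151),.282,"side"))
print("elbow",tri((316.8,197.5),(279,139.8)))
Rt=R.from_quat(s["tcp_rot"]).as_matrix(); M=Rt@R.from_rotvec([0,0.098,0]).as_matrix()
# rod frame: x=-tool x, z=-tool z, undo lean
for ln in (0.0985,):
    X=-(np.cos(ln)*Rt[:,0]+np.sin(ln)*-Rt[:,2]*-1) ; X=-np.cos(ln)*Rt[:,0]-np.sin(ln)*Rt[:,2]*0
Z=np.array([0,0,1.]); X=-Rt[:,0]; X[2]=0; X/=np.linalg.norm(X); Y=np.cross(Z,X)
g=s["eef_pos"]-Rt[:,2]*.0187
for n,l in [("origin",(0,0,0)),("elbow",(131,0,1)),("hook",(130,0,-16)),("tip",(130,0,-31)),("guard",(62,0,14))]:
    P=g+(X*l[0]+Y*l[1]+Z*l[2])/1000; print(n,P.round(4),"top",proj(P,"top").round(1),"side",proj(P,"side").round(1))
print("yaw",np.arctan2(X[1],X[0]), "shank dir top", atz((285+172/6,160+380/6),.335,"top"),atz((316.8,197.5),.335,"top"))
E
```

```text
ring (array([0.6699, 0.1244, 0.2832]), array([0.0004, 0.0002, 0.    ]))
ring z.282 [0.67032744 0.12432402 0.282     ] [0.67056472 0.12266119 0.282     ]
elbow (array([0.6414, 0.1317, 0.332 ]), array([0.002 , 0.0009, 0.0001]))
origin [0.5136 0.1501 0.3349] top [[308.  252.5]] side [[320.4 154.3]]
elbow [0.643  0.1302 0.3359] top [[317.8 197.1]] side [[278.2 138.1]]
hook [0.6421 0.1304 0.3189] top [[316.9 198.2]] side [[278.6 143.6]]
tip [0.6421 0.1304 0.3039] top [[316.3 198.8]] side [[278.7 148.3]]
guard [0.5748 0.1407 0.3489] top [[313.3 226. ]] side [[300.1 142.1]]
yaw -0.15235985372028932 shank dir top [0.58154921 0.13848086 0.335     ] [0.64208334 0.13246465 0.335     ]
```

>>> step_arm(increments=[[[7,-2,0],[0,0,0]],[[11,-3,0],[0,0,0]],[[8,-2,0],[0,0,0]],[[2,0,0],[0,0,0]],[[0,0,0],[0,0,0]],[[0,0,0],[0,0,0]]])

```text
time: 4.57
eef_pos: [0.5401, 0.1431, 0.316]
tcp_rot: [0.076, 0.996, 0.003, -0.05]
contact_force: [-0.4, 0.3, -2.1]
opening: 0.163
finger_force: 107.4
```

>>> step_arm(increments=[[[0,0,-6],[0,0,0]],[[0,0,-6],[0,0,0]],[[0,0,-4],[0,0,0]],[[0,0,0],[0,0,0]],[[0,0,0],[0,0,0]]])

```text
time: 4.98
eef_pos: [0.5394, 0.1431, 0.2996]
tcp_rot: [0.076, 0.996, 0.003, -0.051]
contact_force: [0.1, 0.3, -1.6]
opening: 0.17
finger_force: 107.4
```

```bash
python3 snap.py 4; python3 - <<'E'
from h import *
T=cams.read_camera("top")[...,::-1].copy(); S=cams.read_camera("side")[...,::-1].copy()
a=np.hstack([crop(T,285,160,66,75,6),crop(S,230,120,66,75,6)]); cv2.imwrite("pics/c4.png",a)
E
```

```text
t 4.9833 q [ 0.0686  0.0362  1.7372  0.0198  1.4676 -1.3534] p [0.5394 0.1431 0.2996] R [ 0.0757  0.9958  0.0026 -0.0506] F [ 0.07  0.31 -1.6 ] op 0.17
```

View pics/c4.png

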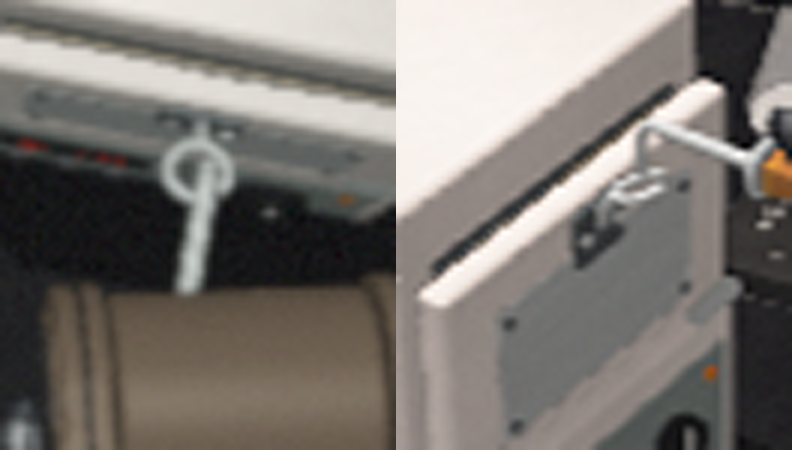

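Top crop: the elbow is at (207,162) over the ring at (198,170). Side crop: the prong comes down at column 640 into the ring at (640,186). It is centred, so I lower it.

>>> step_arm(increments=[[[0,0,-6],[0,0,0]],[[0,0,-6],[0,0,0]],[[0,0,-6],[0,0,0]],[[0,0,0],[0,0,0]]])

```text
time: 5.47
eef_pos: [0.5389, 0.1431, 0.28]
tcp_rot: [0.076, 0.996, 0.002, -0.052]
contact_force: [-1.2, -0.4, -2.9]
opening: 0.164
finger_force: 107.4
```

```bash
python3 snap.py 5; cat > flap.py <<'E'
# commanded TCP path relative to start for flap angle th (deg) with nose-up al(th); frame: furnace yaw
import numpy as np, sys
yaw=-0.155; pr=np.radians
def eye(th): c,s=np.cos(th),np.sin(th); return np.array([-28*c-132*s,-28*s+132*c])
def tcp(th,al,off=np.zeros(2)):
    lean=0.0985; e=eye(th)+off
    rx=np.array([np.cos(al),np.sin(al)]); rz=np.array([-np.sin(al),np.cos(al)])
    o=e-130*rx+16*rz
    b=al-lean; return o+18.7*np.array([np.sin(b),-np.cos(b)])
if __name__=="__main__":
    ths=[0,6,12,18,24,30,36,42,48,54,60,66,72,78,84,90]; al=lambda t:25*t/90
    P=[tcp(pr(t),pr(al(t))) for t in ths]
    for a,b,t0,t1 in zip(P,P[1:],ths,ths[1:]):
        d=b-a; print(t1,"dx %.1f dy %.1f dz %.1f"%(d[0]*np.cos(yaw),d[0]*np.sin(yaw),d[1]),"turn",round(pr(al(t1)-al(t0)),4))
E
python3 flap.py
```

```text
t 5.4667 q [ 0.0685  0.0478  1.7607  0.0199  1.4348 -1.3541] p [0.5389 0.1431 0.28  ] R [ 0.0757  0.9958  0.0024 -0.0517] F [-1.19 -0.43 -2.88] op 0.164
6 dx -13.4 dy 2.1 dz -7.5 turn 0.0291
12 dx -12.8 dy 2.0 dz -8.9 turn 0.0291
18 dx -12.1 dy 1.9 dz -10.2 turn 0.0291
24 dx -11.2 dy 1.8 dz -11.5 turn 0.0291
30 dx -10.3 dy 1.6 dz -12.7 turn 0.0291
36 dx -9.2 dy 1.4 dz -13.8 turn 0.0291
42 dx -8.0 dy 1.3 dz -14.7 turn 0.0291
48 dx -6.7 dy 1.0 dz -15.6 turn 0.0291
54 dx -5.3 dy 0.8 dz -16.3 turn 0.0291
60 dx -3.9 dy 0.6 dz -16.9 turn 0.0291
66 dx -2.4 dy 0.4 dz -17.3 turn 0.0291
72 dx -0.9 dy 0.1 dz -17.5 turn 0.0291
78 dx 0.7 dy -0.1 dz -17.7 turn 0.0291
84 dx 2.2 dy -0.4 dz -17.6 turn 0.0291
90 dx 3.8 dy -0.6 dz -17.4 turn 0.0291
```

>>> step_arm(increments=[[[-4.5,0.7,-2.5],[-0.0015,-0.0096,0]],[[-4.5,0.7,-2.5],[-0.0015,-0.0096,0]],[[-4.5,0.7,-2.5],[-0.0015,-0.0096,0]],[[-4.3,0.7,-3],[-0.0015,-0.0096,0]],[[-4.3,0.7,-3],[-0.0015,-0.0096,0]],[[-4.2,0.6,-3],[-0.0015,-0.0096,0]],[[0,0,0],[0,0,0]]])

```text
time: 6.1
eef_pos: [0.5119, 0.1475, 0.265]
tcp_rot: [0.076, 0.997, 0.0, -0.022]
contact_force: [-0.7, 0.1, -2.3]
opening: 0.166
finger_force: 107.4
```

```bash
python3 snap.py 6; python3 - <<'E'
from h import *
T=cams.read_camera("top")[...,::-1].copy(); S=cams.read_camera("side")[...,::-1].copy()
a=np.hstack([crop(T,270,150,66,85,5),crop(S,220,110,80,85,5)]); cv2.imwrite("pics/c6.png",a)
E
```

```text
t 6.1 q [ 0.0864 -0.0317  1.8659  0.0077  1.3498 -1.3349] p [0.5119 0.1475 0.265 ] R [ 7.560e-02  9.969e-01  3.000e-04 -2.160e-02] F [-0.69  0.08 -2.33] op 0.166
```

View pics/c6.png

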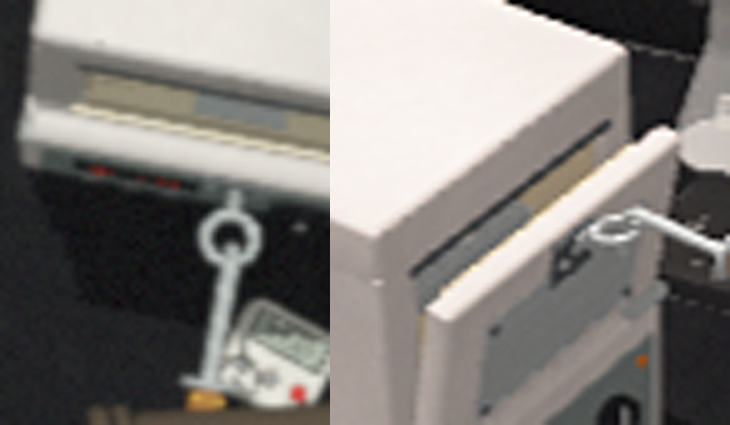

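The flap has started open with the ring on the prong (top crop (230,238), side crop (612,228)). I continue down the arc slowly.

>>> step_arm(increments=[[[-4,0.6,-3.4],[-0.0015,-0.0096,0]],[[-4,0.6,-3.4],[-0.0015,-0.0096,0]],[[-4,0.6,-3.4],[-0.0015,-0.0096,0]],[[-3.7,0.6,-3.8],[-0.0015,-0.0096,0]],[[-3.7,0.6,-3.8],[-0.0015,-0.0096,0]],[[-3.7,0.6,-3.9],[-0.0015,-0.0096,0]],[[-3.4,0.5,-4.2],[-0.0015,-0.0096,0]],[[-3.4,0.5,-4.2],[-0.0015,-0.0096,0]]])

```text
time: 6.92
eef_pos: [0.4831, 0.1519, 0.2352]
tcp_rot: [0.076, 0.997, -0.003, 0.018]
contact_force: [-0.0, 0.3, -0.6]
opening: 0.163
finger_force: 107.4
```

>>> step_arm(increments=[[[-3.4,0.6,-4.2],[-0.0015,-0.0096,0]],[[-3.1,0.5,-4.6],[-0.0015,-0.0096,0]],[[-3.1,0.5,-4.6],[-0.0015,-0.0096,0]],[[-3,0.4,-4.6],[-0.0015,-0.0096,0]],[[-2.7,0.4,-4.9],[-0.0015,-0.0096,0]],[[-2.7,0.4,-4.9],[-0.0015,-0.0096,0]],[[-2.6,0.5,-4.9],[-0.0015,-0.0096,0]],[[0,0,0],[0,0,0]]])

```text
time: 7.58
eef_pos: [0.4611, 0.1553, 0.2011]
tcp_rot: [0.076, 0.996, -0.006, 0.05]
contact_force: [-3.1, 0.9, -1.7]
opening: 0.163
finger_force: 107.4
```

```bash
python3 snap.py 7; python3 - <<'E'
from h import *; from flap import *
s=readout.get_state(); z=R.from_quat(s["tcp_rot"]).as_matrix()[:,2]
f=np.array([np.cos(yaw),np.sin(yaw),0]); b=np.arctan2(z@f,-z[2]); print("lean deg",np.degrees(b),"nose", np.degrees(b)+5.64)
h=np.array([.670,.1243,0])+.028*f; v=(s["eef_pos"]-h); print("tcp in hinge frame",v@f*1000,(v[2]-.151)*1000, "lat",(v@np.array([-f[1],f[0],0]))*1000,"nominal 42:",tcp(pr(42),pr(42*25/90)))
cv2.imwrite("pics/side7.png",cams.read_camera("side")[...,::-1])
E
```

```text
t 7.5833 q [ 0.1324 -0.1623  2.1071 -0.0353  1.1015 -1.2724] p [0.4611 0.1553 0.2011] R [ 0.0756  0.9959 -0.0056  0.05  ] F [-3.08  0.95 -1.73] op 0.163
lean deg 5.76228247225548 nose 11.402282472255479
tcp in hinge frame -238.7855741754958 50.68829110445178 lat -1.5842872880177592 nominal 42: [-237.72089898   50.14385335]
```

>>> step_arm(increments=[[[-2.3,0.4,-5.2],[-0.0015,-0.0096,0]],[[-2.2,0.3,-5.2],[-0.0015,-0.0096,0]],[[-2.2,0.3,-5.2],[-0.0015,-0.0096,0]],[[-1.8,0.3,-5.4],[-0.0015,-0.0096,0]],[[-1.8,0.3,-5.4],[-0.0015,-0.0096,0]],[[-1.7,0.2,-5.5],[-0.0015,-0.0096,0]],[[-1.3,0.2,-5.6],[-0.0015,-0.0096,0]],[[-1.3,0.2,-5.6],[-0.0015,-0.0096,0]]])

```text
time: 8.35
eef_pos: [0.4477, 0.1574, 0.1589]
tcp_rot: [0.076, 0.993, -0.008, 0.09]
contact_force: [-5.4, 2.6, -2.3]
opening: 0.165
finger_force: 107.5
```

>>> step_arm(increments=[[[-1.3,0.2,-5.7],[-0.0015,-0.0096,0]],[[-0.8,0.2,-5.8],[-0.0015,-0.0096,0]],[[-0.8,0.1,-5.8],[-0.0015,-0.0096,0]],[[-0.8,0.1,-5.7],[-0.0015,-0.0096,0]],[[0,0,0],[0,0,0]]])

```text
time: 8.77
eef_pos: [0.4425, 0.1576, 0.1343]
tcp_rot: [0.076, 0.991, -0.011, 0.107]
contact_force: [-4.3, 0.7, -3.3]
opening: 0.166
finger_force: 107.3
```

```bash
python3 snap.py 8; cat > chk.py <<'E'
from h import *; from flap import *; import sys
t=float(sys.argv[1]); s=readout.get_state(); z=R.from_quat(s["tcp_rot"]).as_matrix()[:,2]
f=np.array([np.cos(yaw),np.sin(yaw),0]); b=np.arctan2(z@f,-z[2]); print("nose", np.degrees(b)+5.64)
h=np.array([.670,.1243,0])+.028*f; v=(s["eef_pos"]-h); print("tcp in hinge frame",v@f*1000,(v[2]-.151)*1000, "lat",(v@np.array([-f[1],f[0],0]))*1000,"nominal:",tcp(pr(t),pr(t*25/90)))
E
python3 chk.py 72; python3 - <<'E'
from h import *
T=cams.read_camera("top")[...,::-1].copy(); S=cams.read_camera("side")[...,::-1].copy()
a=np.hstack([crop(T,265,140,75,110,5),crop(S,210,110,84,110,5)]); cv2.imwrite("pics/c8.png",a)
E
```

```text
t 8.7667 q [ 0.1643 -0.1743  2.2579 -0.0946  0.856  -1.1995] p [0.4425 0.1576 0.1343] R [ 0.0756  0.9913 -0.0106  0.1074] F [-4.32  0.66 -3.35] op 0.166
nose 18.000729882389983
tcp in hinge frame -257.66515802491693 -16.150852566187563 lat -2.1577384961585095 nominal: [-257.18759324  -33.3829174 ]
```

View pics/c8.png

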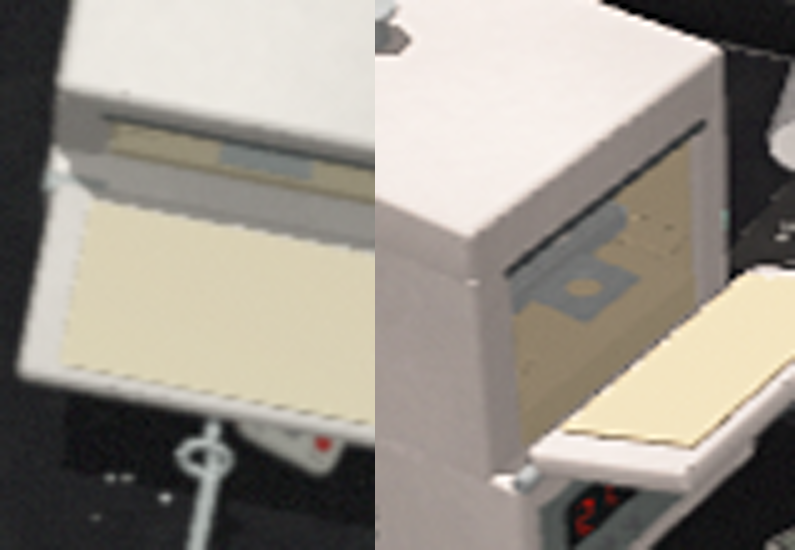

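Top crop: the ring is on the shank bend at (203,457). The flap is about 66° down, and the side view shows the finger hole at crop (582,288), i.e. px (251.4,167.6). I carry on to level, more slowly at the end.

>>> step_arm(increments=[[[-0.3,0,-5.8],[-0.0015,-0.0096,0]],[[-0.3,0,-5.8],[-0.0015,-0.0096,0]],[[-0.3,0,-5.9],[-0.0015,-0.0096,0]],[[0.2,0,-5.9],[-0.0015,-0.0096,0]],[[0.2,0,-5.9],[-0.0015,-0.0096,0]],[[0.2,0,-5.9],[-0.0015,-0.0096,0]]])

```text
time: 9.42
eef_pos: [0.4432, 0.1576, 0.1006]
tcp_rot: [0.076, 0.988, -0.013, 0.137]
contact_force: [-5.3, 0.7, -3.9]
opening: 0.162
finger_force: 107.4
```

>>> step_arm(increments=[[[0.35,0,-3],[-0.0008,-0.0048,0]],[[0.35,-0.1,-3],[-0.0008,-0.0048,0]],[[0.35,0,-3],[-0.0008,-0.0048,0]],[[0.35,-0.1,-3],[-0.0008,-0.0048,0]],[[0.35,0,-3],[-0.0008,-0.0048,0]],[[0.35,-0.1,-2.9],[-0.0008,-0.0048,0]],[[0,0,0],[0,0,0]]])

```text
time: 10.0
eef_pos: [0.4454, 0.1573, 0.0826]
tcp_rot: [0.075, 0.986, -0.014, 0.151]
contact_force: [-5.2, 0.6, -4.7]
opening: 0.162
finger_force: 107.3
```

```bash
python3 snap.py 9; python3 chk.py 84; python3 - <<'E'
from h import *
f=np.array([np.cos(.155),-np.sin(.155),0]); h=np.array([.670,.1243,0])+.028*f
p=h+.046*f; p[2]=.2; print("finger hole exp",p,proj(p,"side"), "meas",atz((251.4,167.6),.2,"side"))
E
```

```text
t 10.0 q [ 0.1792 -0.1122  2.3269 -0.1706  0.6462 -1.1172] p [0.4454 0.1573 0.0826] R [ 0.0753  0.9855 -0.014   0.1513] F [-5.19  0.57 -4.69] op 0.162
nose 23.090566601537752
tcp in hinge frame -255.0379220090801 -68.2056058905851 lat -2.0326780221563077 nominal: [-254.226842    -68.66355936]
finger hole exp [0.74311285 0.11287587 0.2       ] [[250.53717295 166.63048514]] meas [0.73857452 0.11597369 0.2       ]
```

>>> step_arm(increments=[[[0.65,-0.1,-2.9],[-0.0008,-0.0048,0]],[[0.65,-0.1,-2.9],[-0.0008,-0.0048,0]],[[0.65,-0.1,-2.9],[-0.0008,-0.0048,0]],[[0.65,-0.1,-2.9],[-0.0008,-0.0048,0]],[[0.65,-0.1,-2.9],[-0.0008,-0.0048,0]],[[0.65,-0.1,-2.9],[-0.0008,-0.0048,0]],[[0,0,0],[0,0,0]]])

```text
time: 10.63
eef_pos: [0.4518, 0.1571, 0.0673]
tcp_rot: [0.075, 0.983, -0.014, 0.169]
contact_force: [-1.2, 0.7, -3.8]
opening: 0.167
finger_force: 107.4
```

```bash
python3 snap.py 10; python3 chk.py 90
```

```text
t 10.6333 q [ 0.1817 -0.0783  2.3375 -0.2098  0.5704 -1.078 ] p [0.4518 0.1571 0.0673] R [ 0.0748  0.9827 -0.0145  0.1688] F [-1.19  0.66 -3.84] op 0.167
nose 25.12183602496592
tcp in hinge frame -248.66987738562636 -83.54970047965583 lat -1.259849058739007 nominal: [-250.38392577  -86.0824384 ]
```

>>> step_arm(increments=[[[0.4,-0.1,-1.5],[0,0,0]],[[0.4,-0.1,-1.5],[0,0,0]],[[0.4,0,-1.5],[0,0,0]],[[0,0,0],[0,0,0]],[[0,0,0],[0,0,0]]])

```text
time: 11.1
eef_pos: [0.4527, 0.1569, 0.0627]
tcp_rot: [0.075, 0.983, -0.015, 0.168]
contact_force: [0.2, 0.2, -1.1]
opening: 0.165
finger_force: 107.6
```

```bash
python3 snap.py 11; python3 chk.py 90
python3 - <<'E'
from h import *
# is flap level? flap outer edge corners, upper face z=.172 at x=-120, y=+-109 of hinge; save images for numeric comparison
f=np.array([np.cos(.155),-np.sin(.155),0]); l=np.array([-f[1],f[0],0]); h=np.array([.670,.1243,0])+.028*f
for y in(.109,-.109):
  for z in (.172,.150):
    p=h-.12*f+y*l+[0,0,z]; print(y,z,proj(p,"top").round(1),proj(p,"side").round(1))
for th in (80,85,88,90):
    t=np.radians(th); p=h+f*(.022*np.cos(t)-.12*np.sin(t))+.109*l; p[2]=.15+.022*np.sin(t)+.12*np.cos(t); print(th,proj(p,"top").round(1),proj(p,"side").round(1))
cv2.imwrite("pics/side11.png",cams.read_camera("side")[...,::-1]); cv2.imwrite("pics/top11.png",cams.read_camera("top")[...,::-1])
S=cv2.imread("pics/side11.png"); g=cv2.cvtColor(S,cv2.COLOR_BGR2GRAY)
# left outer corner of flap in side: print grey patch
E
```

```text
t 11.1 q [ 0.1806 -0.0661  2.337  -0.2126  0.5598 -1.0751] p [0.4527 0.1569 0.0627] R [ 0.075   0.9828 -0.0146  0.1683] F [ 0.21  0.17 -1.09] op 0.165
nose 25.06754845026833
tcp in hinge frame -247.97244986942178 -88.46280439816864 lat -1.405676732447396 nominal: [-250.38392577  -86.0824384 ]
0.109 0.172 [[268.2 219.1]] [[275.4 215.7]]
0.109 0.15 [[268.3 219.4]] [[275.5 221.8]]
-0.109 0.172 [[347.  233.6]] [[318.8 175.1]]
-0.109 0.15 [[345.6 233.7]] [[318.5 181.1]]
80 [[268.5 216.7]] [[273.6 209.1]]
85 [[268.3 218. ]] [[274.6 212.4]]
88 [[268.2 218.7]] [[275.1 214.4]]
90 [[268.2 219.1]] [[275.4 215.7]]
```

Force is released, so the flap rests on its stop. I withdraw the prong along its own axis.

>>> step_arm(increments=[[[-1,0.2,-0.5],[0,0,0]],[[-2.1,0.3,4.5],[0,0,0]],[[-2.1,0.3,4.5],[0,0,0]],[[-2.1,0.3,4.5],[0,0,0]],[[0,0,0],[0,0,0]]])

```text
time: 11.67
eef_pos: [0.4448, 0.1582, 0.0763]
tcp_rot: [0.075, 0.983, -0.014, 0.168]
contact_force: [1.3, -0.3, -1.4]
opening: 0.163
finger_force: 107.6
```

>>> step_arm(increments=[[[-2.1,0.3,4.5],[0,0,0]],[[-2.1,0.3,4.5],[0,0,0]],[[-2.1,0.3,4.5],[0,0,0]],[[0,0,0],[0,0,0]]])

```text
time: 12.0
eef_pos: [0.4384, 0.1591, 0.0897]
tcp_rot: [0.075, 0.983, -0.014, 0.168]
contact_force: [-0.0, 0.1, -1.3]
opening: 0.164
finger_force: 107.6
```

>>> step_arm(increments=[[[-2.1,0.3,4.5],[0,0,0]],[[-2.1,0.3,4.5],[0,0,0]],[[-4,0.6,5],[0,0,0]],[[0,0,0],[0,0,0]]])

```text
time: 12.33
eef_pos: [0.4299, 0.1603, 0.1036]
tcp_rot: [0.075, 0.983, -0.014, 0.168]
contact_force: [0.3, 0.5, -1.6]
opening: 0.166
finger_force: 107.6
```

```bash
python3 snap.py 12; python3 chk.py 90; python3 - <<'E'
from h import *
S=cams.read_camera("side")[...,::-1].copy(); T=cams.read_camera("top")[...,::-1].copy(); cv2.imwrite("pics/side12.png",S); cv2.imwrite("pics/top12.png",T)
A=cv2.imread("pics/side11.png")
print("flap side patch change 11->12",np.abs(S[160:225,240:320].astype(int)-A[160:225,240:320]).max(2).mean())
d=np.abs(S.astype(int)-A).max(2)[190:225,240:300]; print((d>40).sum())
E
```

```text
t 12.3333 q [ 0.2004 -0.2011  2.362  -0.1907  0.6711 -1.0872] p [0.4299 0.1603 0.1036] R [ 0.0749  0.9828 -0.0145  0.168 ] F [ 0.34  0.45 -1.62] op 0.166
nose 25.051063650677225
tcp in hinge frame -270.696750856974 -47.81421421773138 lat -1.5613250141548463 nominal: [-250.38392577  -86.0824384 ]
flap side patch change 11->12 5.216346153846154
0
```

```bash
python3 - <<'E'
from h import *
T=cv2.imread("pics/top12.png"); S=cv2.imread("pics/side12.png")
def beige(I,lo=25,vmin=120):
    r,b=I[...,2].astype(int),I[...,0].astype(int); return (((r-b)>lo)&(r>vmin)).astype(np.uint8)
m=beige(T)[170:240,255:360]; n,lab,st,_=cv2.connectedComponentsWithStats(m); k=1+st[1:,4].argmax(); 
c=max(cv2.findContours((lab==k).astype(np.uint8),cv2.RETR_EXTERNAL,cv2.CHAIN_APPROX_NONE)[0],key=cv2.contourArea)
q=cv2.approxPolyDP(c,4,True)[:,0]+[255,170]; print("top panel",st[k],q.tolist())
for u in q: print(atz(u,.172,"top").round(4))
# side hole: print beige map round hole
print("hole patch R-B at side"); 
d=S[...,2].astype(int)-S[...,0].astype(int)
for v in range(158,180): print(v," ".join("%3d"%x for x in d[v,238:268]))
E
```

```text
top panel [  21   14   70   46 2243] [[282, 185], [277, 217], [339, 228], [344, 195]]
[0.6903 0.211  0.172 ]
[0.6023 0.2224 0.172 ]
[0.577  0.0529 0.172 ]
[0.6675 0.0408 0.172 ]
hole patch R-B at side
158  15  14  13  14  10   3  -3   2   8   5   1   1   1   0   0  -1   0   4  17  32  35  34  40  39  36  39  39  38  38  37
159  13  15  17  10   0  -2  -3  -1   2   0   1   2   3   2   0   0   9  29  37  37  37  38  38  36  36  38  38  40  39  38
160  13   9   5  -1  -3   0   2   2   2   1   2   3   2  -1   0  11  31  38  37  37  38  35  37  38  37  36  35  36  37  38
161  10   3  -4  -1   0   1   2   3   2   1   2   0   1   0   0   5  22  35  39  37  38  37  36  37  37  37  37  36  36  35
162   3  -2  -1   0   0   2   0   1   3   2   2   0  -1   0   2   1   1   7  24  38  40  38  38  37  38  36  38  37  36  36
163  -1   0  -1   0   2   2   2   2   0  -1   0   0   0   0   1   1   0   0   2   3   7  23  36  39  37  37  36  37  37  36
164   0   1   3   0   1   1   2   2   0   1  -1   2   1   1   0   1   2   1   0  -1  -2   2   6  22  36  37  37  37  37  37
165   1   1   0   1   2   2   1
[... 1128 characters left out ...]
  37  37  31  20  22  33  40  37  37  37  37  36  37  38  37  36  37  35  36  36
175  34  36  36  37  37  37  37  37  35  37  37  37  37  36  36  38  37  36  37  37  36  37  36  36  36  35  34  37  36  37
176  36  37  38  37  36  36  36  38  37  37  38  37  38  38  37  36  37  37  36  37  36  38  35  36  36  35  37  36  37  31
177  33  38  37  36  36  37  37  36  38  37  37  37  36  38  37  37  37  36  38  38  35  36  35  35  36  35  36  38  27  15
178  32  37  36  38  37  35  37  37  37  37  36  38  38  35  36  37  36  36  36  35  35  37  35  36  37  36  35  21  13  13
179  33  38  37  37  37  38  36  38  37  37  36  38  37  38  37  35  37  38  36  35  36  36  35  36  36  30  18  14  14  13
```

>>> step_arm(increments=[[[0,0,20],[0.006,0.04,0]],[[0,0,25],[0.013,0.086,0]],[[0,0,25],[0.013,0.086,0.004]],[[0,0,25],[0.013,0.086,0.004]],[[10,-1.5,16],[0.013,0.086,0.004]],[[20,-3,10],[0.007,0.048,0]],[[20,-3,0],[0,0,0]],[[10,-1.5,0],[0,0,0]]])

```text
time: 13.15
eef_pos: [0.4927, 0.1504, 0.224]
tcp_rot: [0.07, 0.996, 0.002, -0.048]
contact_force: [0.3, -0.1, -1.6]
opening: 0.165
finger_force: 107.6
```

>>> step_arm(increments=[[[0,0,0],[0,0,0]],[[0,0,0],[0,0,0]]])

```text
time: 13.32
eef_pos: [0.4889, 0.151, 0.2221]
tcp_rot: [0.07, 0.996, 0.002, -0.051]
contact_force: [-0.7, -0.3, -1.1]
opening: 0.161
finger_force: 107.6
```

```bash
python3 snap.py 13; python3 - <<'E'
from h import *
s=readout.get_state(); Rt=R.from_quat(s["tcp_rot"]).as_matrix(); print("toolz",Rt[:,2].round(4),"yaw",np.arctan2(-Rt[1,0],-Rt[0,0]))
print("hole",atz((251.3,167.2),.198,"side"))
T=cams.read_camera("top")[...,::-1]; S=cams.read_camera("side")[...,::-1]; cv2.imwrite("pics/top13.png",T); cv2.imwrite("pics/side13.png",S)
X=-Rt[:,0].copy(); X[2]=0; X/=np.linalg.norm(X); g=s["eef_pos"]-Rt[:,2]*.0187
for l in [(64,0,0),(131,0,1),(130,0,-31)]:
    P=g+(X*l[0]+np.array([0,0,l[2]]))/1000; print(l,P.round(4),proj(P,"top").round(1),proj(P,"side").round(1))
d=np.abs(T.astype(int)-cv2.imread("pics/top12.png")).max(2); m=(d>50)[150:260,290:345]; 
g2=T.min(2)
for v in range(192,216,1): print(v," ".join("%3d"%x for x in d[v,305:335]))
E
```

```text
t 13.3167 q [ 0.0911 -0.0137  1.9298  0.0205  1.3262 -1.3461] p [0.4889 0.151  0.2221] R [ 0.0696  0.9963  0.0018 -0.0512] F [-0.72 -0.31 -1.12] op 0.161
toolz [-0.1019  0.0106 -0.9947] yaw -0.13935682196984847
hole [0.74116414 0.11200728 0.198     ]
(64, 0, 0) [0.5537 0.1421 0.2407] [[308.3 235.5]] [[306.4 178. ]]
(131, 0, 1) [0.62   0.1327 0.2417] [[312.5 209.7]] [[285.7 169.6]]
(130, 0, -31) [0.619  0.1329 0.2097] [[311.3 210.9]] [[286. 179.]]
192   1   1   0   1   1   0   0   1   0   1   1   0   1   1   1   1   1   1   1   0   1   0   0   0   1   1   1   1   1   1
193   1   0   1   1   1   1   1   1   1   1   1   1   1   1   0   1   1   2   1   1   1   1   1   0   1   1   0   1   1   1
194   1   2   1   1   1   1   1   1   1   2   1   1   0   0   0   1   1   1   1   1   2   1   1   0   1   1   1   2   2   1
195   1   0   1   0   2   1   1   1   1   1   1   1   1   1   1   0   0   1   1   1   1   1   1   0   1   1   1   0   1   1
196   1   1   0   1   1   1   1   0   1   1   0   1   1   0   1   0   1   1   1   1   1   1   1   1   0   1   1   1   0   1
197   1   1   0   1   1   0  
[... 1626 characters left out ...]
   1   1   0   1   1   0   1   1   1   0   1   1   1   1   0   1   1   1   1   1
211   0   0   1   1   3  26  67  52  24   3   1   1   1   1   1   1   1   1   1   1   1   0   1   1   1   1   1   1   1   1
212   1   0   1   1   3  20  49  50  25   2   0   0   1   1   1   1   0   1   1   0   1   1   1   0   1   0   1   1   1   0
213   1   1   1   1   9  30  47  42  25   2   1   1   1   0   1   1   1   1   1   1   1   1   1   1   1   1   0   1   1   1
214   2   1   1   1  14  43  49  47  27   4   1   0   0   1   1   1   0   1   1   1   1   0   0   1   2   0   0   1   0   1
215   1   1   0   2  17  47  48  50  25   1   1   1   1   1   1   1   0   1   0   1   1   1   1   0   1   0   1   1   1   0
```

>>> step_arm(increments=[[[10,-1.6,0],[0,0,0]],[[20,-3.2,0],[0,0,0]],[[25,-4,0.5],[0,0,0]],[[25,-4,0.5],[0,0,0]],[[20,-3.2,0],[0,0,0]],[[14,-2.2,0],[0,0,0]],[[7.5,-1.2,0],[0,0,0]],[[0,0,0],[0,0,0]]])

```text
time: 14.13
eef_pos: [0.6124, 0.1313, 0.2241]
tcp_rot: [0.07, 0.996, 0.002, -0.05]
contact_force: [0.3, -0.3, -1.7]
opening: 0.166
finger_force: 107.6
```

>>> step_arm(increments=[[[0,0,0],[0,0,0]],[[0,0,0],[0,0,0]]])

```text
time: 14.3
eef_pos: [0.6105, 0.1319, 0.2243]
tcp_rot: [0.069, 0.996, 0.002, -0.05]
contact_force: [-0.4, 0.5, -1.1]
opening: 0.165
finger_force: 107.6
```

```bash
python3 snap.py 14; python3 - <<'E'
from h import *
s=readout.get_state(); Rt=R.from_quat(s["tcp_rot"]).as_matrix(); print("toolz",Rt[:,2].round(4))
S=cams.read_camera("side")[...,::-1]; cv2.imwrite("pics/side14.png",S)
T=cams.read_camera("top")[...,::-1]; cv2.imwrite("pics/top14.png",T)
X=-Rt[:,0].copy(); X[2]=0; X/=np.linalg.norm(X); g=s["eef_pos"]-Rt[:,2]*.0187
for l in [(64,0,0),(131,0,1),(130,0,-16),(130,0,-31),(130,0,-41)]:
    P=g+(X*l[0]+np.array([0,0,l[2]]))/1000; print(l,P.round(4),proj(P,"side").round(1))
a=np.hstack([crop(S,230,135,50,60,8),crop(T,285,150,50,60,8)]); cv2.imwrite("pics/c14.png",a)
E
```

```text
t 14.3 q [ 0.0444  0.2351  1.6541  0.0156  1.3517 -1.3917] p [0.6105 0.1319 0.2243] R [ 0.0693  0.9963  0.0019 -0.0502] F [-0.42  0.48 -1.15] op 0.165
toolz [-0.0994  0.0109 -0.995 ]
(64, 0, 0) [0.6757 0.1229 0.243 ] [[269.3 162.2]]
(131, 0, 1) [0.7421 0.1136 0.244 ] [[250.1 154.3]]
(130, 0, -16) [0.7411 0.1137 0.227 ] [[250.6 159.3]]
(130, 0, -31) [0.7411 0.1137 0.212 ] [[250.8 163.6]]
(130, 0, -41) [0.7411 0.1137 0.202 ] [[251.  166.4]]
```

View pics/c14.png

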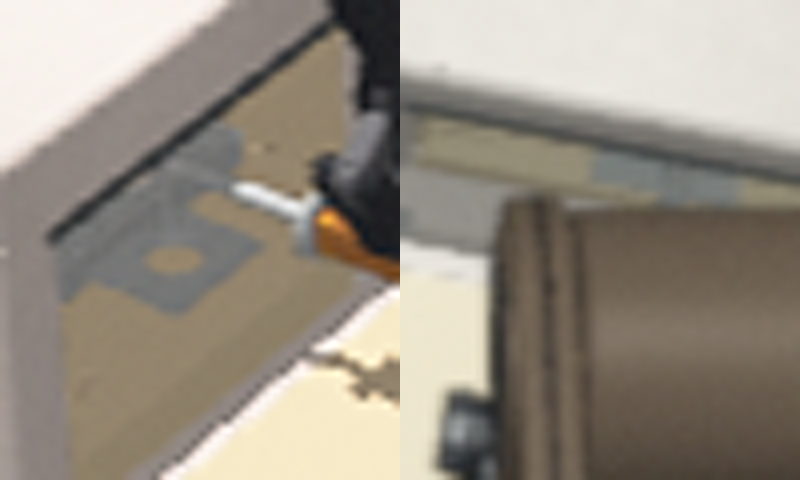

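Side crop: the shank enters the mouth with its elbow at about (172,158), and the prong hangs over the finger hole at (173,260). I take the prong line from a difference image.

```bash
python3 - <<'E'
from h import *
d=np.abs(cv2.imread("pics/side14.png").astype(int)-cv2.imread("pics/side13.png")).max(2)
print("    "," ".join("%3d"%c for c in range(240,266)))
for v in range(150,172): print(v,"",  " ".join("%3d"%x for x in d[v,240:266]))
E
```

```text
240 241 242 243 244 245 246 247 248 249 250 251 252 253 254 255 256 257 258 259 260 261 262 263 264 265
150    3   1   3   1   2   1   3   2   3   3   1   4   0   1   1   1   1   3   1   1   3   2   4   3   1   1
151    3   1   1   3   2   2   2   1   1   2   1   3   1   2   1   1   4   2   4   4   2   5   1   1   3   1
152    1   2   1   3   3   4   2   3   3   2   2   3   1   1   3   1   3   2   2   3   1   2   4   2   1   2
153    2   3   3   0   2   4   2   2   3   2   4   1   6   2   1   2   2   1   1   3   3   1   3   1   2   2
154    2   2   4   2   2   2   3   2   1   1   1   5   4   6   4   1   2   2   1   2   2   1   4   3   2   2
155    2   1   2   3   3   1   2   2   2   9   7  18  15   7   6   1   1   2   1   4   2   3   4   3   2   3
156    3   4   3   4   1   2   1   2   1   2   3  15   9   9  16  15  14   4  10   3   2   1   1   3   1   2
157    3   1   3   0   2   2   1   2   2   1   6   1   2   2  10  15  17  15  17  26   8   5   6   2   2   2
158    4   3   2   1   1   1   3   3   1   2   5   2   2   4   1   6  12  18  20  86 118 122  95  34   5   4
159    3   2   
[... 701 characters left out ...]
 3   1   2   1   2   3   2   3   3   3   3   3
166    0   3   4   1   4   3   3   2   2   1   2   1   1   1   2   1   2   2   3   2   1   3   1   3   1   4
167    2   1   1   1   1   0   3   4   3   2   3   2   3   3   2   3   4   4   1   3   2   1   2   2   4   2
168    2   2   1   1   2   1   1   2   2   3   2   5   0   4   2   3   3   2   3   2   2   0   2   2   2   3
169    2   2   3   2   2   4   1   2   2   1   3   6   2   3   2   2   1   3   3   2   4   1   2   2   4   3
170    1   1   3   3   2   3   3   4   4   4   2   2   1   2   4   4   1   1   2   2   2   3   4   2   3   4
171    4   1   1   4   2   2   2   2   2   1   2   1   2   2   2   1   2   2   2   0   2   4   1   1   3   2
```

>>> step_arm(increments=[[[0,0,-4],[0,0,0]],[[0,0,-5],[0,0,0]],[[0,0,-5],[0,0,0]],[[0,0,0],[0,0,0]],[[0,0,0],[0,0,0]]])

```text
time: 14.87
eef_pos: [0.6108, 0.1316, 0.2094]
tcp_rot: [0.07, 0.996, 0.002, -0.051]
contact_force: [0.8, -0.3, -1.2]
opening: 0.165
finger_force: 107.6
```

>>> step_arm(increments=[[[0,0,-5],[0,0,0]],[[0,0,-5],[0,0,0]],[[0,0,-3],[0,0,0]],[[0,0,0],[0,0,0]],[[0,0,0],[0,0,0]]])

```text
time: 15.28
eef_pos: [0.6111, 0.1316, 0.1969]
tcp_rot: [0.07, 0.996, 0.002, -0.05]
contact_force: [-0.8, -0.2, -0.7]
opening: 0.164
finger_force: 107.6
```

```bash
python3 snap.py 15
```

```text
t 15.2833 q [ 0.0438  0.2592  1.6765  0.0157  1.3052 -1.3925] p [0.6111 0.1316 0.1969] R [ 0.0695  0.9963  0.0019 -0.0502] F [-0.77 -0.19 -0.66] op 0.164
```

>>> step_arm(increments=[[[-2,0.3,0],[0,0,0]],[[-3,0.4,0],[0,0,0]],[[-3,0.4,0],[0,0,0]],[[-3,0.4,0],[0,0,0]],[[-3,0.4,0],[0,0,0]],[[-3,0.4,0],[0,0,0]],[[-3,0.4,0],[0,0,0]],[[-3,0.4,0],[0,0,0]]])

```text
time: 16.0
eef_pos: [0.5883, 0.1349, 0.1976]
tcp_rot: [0.069, 0.996, 0.002, -0.049]
contact_force: [1.7, 0.4, -1.6]
opening: 0.166
finger_force: 107.6
```

>>> step_arm(increments=[[[-3,0.4,0],[0,0,0]],[[-3,0.4,0],[0,0,0]],[[-3,0.4,0],[0,0,0]],[[-3,0.4,0],[0,0,0]],[[-3,0.4,0],[0,0,0]],[[-3,0.4,0],[0,0,0]],[[-3,0.4,0],[0,0,0]],[[-3,0.4,0],[0,0,0]]])

```text
time: 16.67
eef_pos: [0.5641, 0.138, 0.1974]
tcp_rot: [0.07, 0.996, 0.002, -0.05]
contact_force: [1.0, 0.1, -0.9]
opening: 0.161
finger_force: 107.6
```

```bash
python3 snap.py 16;  python3 - <<'E'
from h import *
S=cams.read_camera("side")[...,::-1]; cv2.imwrite("pics/side16.png",S)
d=S[...,2].astype(int)-S[...,0].astype(int); o=cv2.imread("pics/side12.png"); o=o[...,2].astype(int)-o[...,0]
# tongue/tray grey where formerly beige
m=((d<15)&(o>30)); print("newly grey px",m[150:205,235:300].sum())
f=np.array([.990,-.1395,0])
for k in(0,.02,.04): 
  p=np.array([.7405,.1138,.198])-k*f; print(k,proj(p,"side"))
for v in range(160,190): print(v,"".join("#" if x<15 else "." for x in d[v,235:300]))
E
```

```text
t 16.6667 q [ 0.058   0.1626  1.7891  0.0172  1.2881 -1.3791] p [0.5641 0.138  0.1974] R [ 0.0695  0.9963  0.002  -0.0497] F [ 0.96  0.1  -0.94] op 0.161
newly grey px 502
0 [[251.20552209 167.58855408]]
0.02 [[256.76771756 169.85366465]]
0.04 [[262.39330879 172.14459208]]
160 ...#####..######........##########.....####.#####################
161 ##.####...#######......##########......#####.####################
162 #######....#######....##########.......###..#####################
163 .####......####################........##########################
164 ###.......###################............##########..############
165 ###.......##################............####.#####..#..##########
166 ##........#####################.........##.#.####.###..##########
167 ..........#######################.......####.###......###########
168 ##........#########################.....######.#......###########
169 ##........############################.....##.#....##############
170 ##.......################...#############..#.#....###############
171 .#.......###############.....##############.#.....##
[... 573 characters left out ...]

180 ##########...................#.###......................#########
181 ##...###....................###.............................#####
182 ##.........................####...............................###
183 ##.......................#####................................###
184 ###.....................#####.................................###
185 ###....................###.#...................................##
186 .##...................###.#....................................##
187 ###..................#.#.#.....................................##
188 ###................###.#.......................................##
189 ###...............###.#........................................##
```

The hole has moved to (261.5,171.5), so the tray is following the hook. I continue at the same pace, then slow near the stop.

>>> step_arm(increments=[[[-3,0.4,0],[0,0,0]],[[-3,0.4,0],[0,0,0]],[[-3,0.4,0],[0,0,0]],[[-3,0.4,0],[0,0,0]],[[-3,0.4,0],[0,0,0]],[[-3,0.4,0],[0,0,0]],[[-3,0.4,0],[0,0,0]],[[-3,0.4,0],[0,0,0]]])

```text
time: 17.43
eef_pos: [0.54, 0.1412, 0.1974]
tcp_rot: [0.07, 0.996, 0.002, -0.05]
contact_force: [1.6, 0.7, -1.4]
opening: 0.166
finger_force: 107.6
```

>>> step_arm(increments=[[[-3,0.4,0],[0,0,0]],[[-3,0.4,0],[0,0,0]],[[-3,0.4,0],[0,0,0]],[[-3,0.4,0],[0,0,0]],[[-3,0.4,0],[0,0,0]],[[-3,0.4,0],[0,0,0]],[[-2,0.3,0],[0,0,0]],[[-1.5,0.2,0],[0,0,0]]])

```text
time: 18.1
eef_pos: [0.5186, 0.1441, 0.1975]
tcp_rot: [0.069, 0.996, 0.002, -0.05]
contact_force: [1.5, 1.0, -1.8]
opening: 0.166
finger_force: 107.6
```

>>> step_arm(increments=[[[-1.5,0.2,0],[0,0,0]],[[-1.5,0.2,0],[0,0,0]],[[-1,0.1,0],[0,0,0]],[[-1,0.1,0],[0,0,0]]])

```text
time: 18.43
eef_pos: [0.5138, 0.1447, 0.1975]
tcp_rot: [0.069, 0.996, 0.002, -0.05]
contact_force: [1.8, 0.4, -1.9]
opening: 0.163
finger_force: 107.6
```

>>> step_arm(increments=[[[-1,0.1,0],[0,0,0]],[[-1,0.1,0],[0,0,0]],[[-1,0.2,0],[0,0,0]],[[-1,0.1,0],[0,0,0]]])

```text
time: 18.77
eef_pos: [0.5098, 0.1452, 0.1975]
tcp_rot: [0.069, 0.996, 0.002, -0.05]
contact_force: [1.3, 1.0, -0.9]
opening: 0.161
finger_force: 107.6
```

>>> step_arm(increments=[[[-1,0.1,0],[0,0,0]],[[-1,0.1,0],[0,0,0]],[[-1,0.2,0],[0,0,0]]])

```text
time: 19.02
eef_pos: [0.5067, 0.1456, 0.1974]
tcp_rot: [0.07, 0.996, 0.002, -0.05]
contact_force: [2.8, 1.5, -1.4]
opening: 0.165
finger_force: 107.6
```

>>> step_arm(increments=[[[-1,0.1,0],[0,0,0]],[[-1,0.1,0],[0,0,0]]])

```text
time: 19.18
eef_pos: [0.505, 0.1458, 0.1974]
tcp_rot: [0.069, 0.996, 0.002, -0.049]
contact_force: [4.2, 0.6, -3.0]
opening: 0.167
finger_force: 107.6
```

>>> step_arm(increments=[[[-1,0.1,0],[0,0,0]],[[0,0,0],[0,0,0]]])

```text
time: 19.35
eef_pos: [0.505, 0.1457, 0.1976]
tcp_rot: [0.07, 0.996, 0.002, -0.048]
contact_force: [6.6, 1.2, -3.1]
opening: 0.167
finger_force: 107.4
```

```bash
python3 snap.py 17
```

```text
t 19.35 q [ 0.0789  0.038   1.9238  0.019   1.2738 -1.359 ] p [0.505  0.1457 0.1976] R [ 0.0695  0.9964  0.002  -0.0478] F [ 6.59  1.18 -3.12] op 0.167
```

The force rose to 6.6 N, so the tray is at its stop. I centre the prong in the hole, lift out and look numerically.

>>> step_arm(increments=[[[2,-0.3,0],[0,0,0]],[[3,-0.4,0],[0,0,0]],[[3,-0.4,0],[0,0,0]],[[0,0,0],[0,0,0]],[[0,0,4],[0,0,0]],[[0,0,6],[0,0,0]],[[0,0,6],[0,0,0]],[[0,0,0],[0,0,0]]])

```text
time: 20.07
eef_pos: [0.5128, 0.1448, 0.2156]
tcp_rot: [0.069, 0.996, 0.002, -0.048]
contact_force: [-0.3, -0.2, -2.1]
opening: 0.161
finger_force: 107.6
```

>>> step_arm(increments=[[[0,0,8],[0,0,0]],[[0,0,10],[0,0,0]],[[0,0,15],[0,0,0]],[[0,0,20],[0,0,0]],[[-10,5,20],[0,0,0]],[[-15,15,15],[0,0,0]],[[-15,20,8],[0,0,0]],[[0,0,0],[0,0,0]]])

```text
time: 20.73
eef_pos: [0.471, 0.1872, 0.3137]
tcp_rot: [0.068, 0.997, 0.004, -0.047]
contact_force: [-0.2, -0.3, -1.2]
opening: 0.164
finger_force: 107.7
```

```bash
python3 snap.py 18;  python3 - <<'E'
from h import *
S=cams.read_camera("side")[...,::-1]; cv2.imwrite("pics/side18.png",S); T=cams.read_camera("top")[...,::-1]; cv2.imwrite("pics/top18.png",T)
f=np.array([.990,-.1395,0])
for k in(.090,.094,.097,.100): 
  p=np.array([.7433,.1138,.198])-k*f; print(k,proj(p,"side"),proj(p,"top"))
d=S[...,2].astype(int)-S[...,0].astype(int)
for v in range(140,190): print(v,"".join(("W" if S[v,c].min()>175 else "#") if d[v,c]<15 else "." for c in range(235,305)))
E
```

```text
t 20.7333 q [ 0.1636 -0.0962  1.8411  0.0287  1.4873 -1.2744] p [0.471  0.1872 0.3137] R [ 0.0681  0.9966  0.0035 -0.0473] F [-0.24 -0.31 -1.18] op 0.164
0.09 [[275.85670997 177.72909955]] [[313.59497888 198.07129159]]
0.094 [[277.02075439 178.20325479]] [[313.35401137 199.54302358]]
0.097 [[277.89555665 178.55959177]] [[313.17321828 200.64723461]]
0.1 [[278.77187954 178.91654816]] [[312.99236733 201.751799  ]]
140 WWWWWWWWWWWWWWW....##..####.##.###.....################WWWWWWWWWWWWWWW
141 WWWWWWWWWWWWWW.....###.###.######.......###.############WWWWWWWWWWWWWW
142 WWWWWWWWWWWWW...#######.########.......##################WWWWWWWWWWW.W
143 WWWWWWWWWWW...##.###.#####.###.........###.################WWWW..WWWWW
144 WWWWWWWWWW...#.####..##..####...........#########################W####
145 WWWWWWWW....################...........###############################
146 WWWWWWW.....####.###..####.............##.############################
147 WWWWW.....#..###...#.####..............###############################
148 WWWWW...####.##.###.####...............###############################
149 WWW...
[... 2364 characters left out ...]
..WWWW...................
181 ##...#########W###W########WW######WWWWWWWWWWWWWW##...................
182 ##......########WWWW######W#####....#WWWWWWWWWWW#.....................
183 ##........########WWWWWWWW#####.......##WWWWWWW#......................
184 ###........##########WWWW#####..........##WWWW#.......................
185 ###...........###############.............###.........................
186 ###.............############..........................................
187 ###................#######............................................
188 ###................######.............................................
189 ###.................####............................................W.
```

The finger hole is now at (278.5,178.5), so the tray is fully out (predicted 278.8,178.9 at 0.100), with a crucible standing at about (256,173). Next, the rod goes back to the pose it was gripped at.

>>> step_arm(increments=[[[0,10,-6],[0,0,0.01]],[[0,18,-12],[0,0,0.016]],[[0,20,-14],[0,0,0.017]],[[0,22,-14],[0,0,0.017]],[[0,22,-14],[0,0,0.017]],[[0,22,-14],[0,0,0.016]],[[0,18,-14],[0,0,0.014]],[[0,10,-10],[0,0,0.008]]])

```text
time: 21.55
eef_pos: [0.471, 0.328, 0.2082]
tcp_rot: [0.011, 0.999, -0.001, -0.052]
contact_force: [-1.3, -0.6, -1.3]
opening: 0.166
finger_force: 107.8
```

>>> step_arm(increments=[[[0,0,0],[0,0,0]],[[0,0,0],[0,0,0]],[[0,0,0],[0,0,0]]])

```text
time: 21.8
eef_pos: [0.4724, 0.3261, 0.2118]
tcp_rot: [0.013, 0.999, -0.001, -0.05]
contact_force: [0.7, -0.1, -1.5]
opening: 0.167
finger_force: 107.7
```

```bash
cat > dl.py <<'E'
from h import *; import pickle
a=pickle.load(open("pics/w2.pkl","rb")); s=readout.get_state()
print("shift mm",((a["eef_pos"]-s["eef_pos"])*1000).round(2),"turn",(R.from_quat(a["tcp_rot"])*R.from_quat(s["tcp_rot"]).inv()).as_rotvec().round(4),"F",s["contact_force"].round(2))
E
python3 dl.py; python3 dl.py; python3 - <<'E'
from h import *
s=readout.get_state(); Rt=R.from_quat(s["tcp_rot"]).as_matrix(); T=cams.read_camera("top")[...,::-1]; S=cams.read_camera("side")[...,::-1]
cv2.imwrite("pics/top19.png",T); cv2.imwrite("pics/side19.png",S)
X=-Rt[:,0].copy(); X[2]=0; X/=np.linalg.norm(X); g=s["eef_pos"]-Rt[:,2]*.0187
for l in [(100,0,0),(133,0,2)]:
    P=g+(X*l[0]+np.array([0,0,l[2]]))/1000; print(l,P.round(4),proj(P,"top").round(1),proj(P,"side").round(1))
for n,I,u,v in(("top",T,228,195),("side",S,250,215)):
    o=cv2.imread(f"pics/{n}14.png"); d=np.abs(I.astype(int)-o).max(2)
    print(n)
    for r in range(v,v+40): print(r,"".join("#" if x>90 else "+" if x>40 else "." for x in d[r,u:u+60]))
E
```

```text
shift mm [  -2.87    3.11 -179.2 ] turn [ 0.0013 -0.0004  0.0034] F [ 0.73 -0.14 -1.48]
shift mm [  -2.87    3.11 -179.2 ] turn [ 0.0013 -0.0004  0.0034] F [ 0.73 -0.14 -1.48]
(100, 0, 0) [0.5742 0.3236 0.2304] [[237.8 225.7]] [[268.9 219. ]]
(133, 0, 2) [0.6072 0.3227 0.2324] [[238.4 212.8]] [[257.4 214.4]]
top
195 ............................................................
196 ............................................................
197 ............................................................
198 ............................................................
199 ............................................................
200 ............................................................
201 ............................................................
202 ............................................................
203 ............................................................
204 ............................................................
205 ............................................................
206 ............................................................
207 ..
[... 3718 characters left out ...]
..................................................
245 ............................................................
246 ............................................................
247 ............................................................
248 ............................................................
249 ............................................................
250 ............................................................
251 ............................................................
252 ............................................................
253 ............................................................
254 ............................................................
```

>>> step_arm(increments=[[[-1.5,1.5,-8],[0.0013,0,0.003]],[[-1.4,1.6,-20],[0,0,0]],[[0,0,-28],[0,0,0]],[[0,0,-28],[0,0,0]],[[0,0,-26],[0,0,0]],[[0,0,-16],[0,0,0]],[[0,0,-8],[0,0,0]],[[0,0,0],[0,0,0]]])

```text
time: 22.57
eef_pos: [0.4676, 0.3288, 0.0753]
tcp_rot: [0.011, 0.999, -0.001, -0.052]
contact_force: [-0.4, -0.1, -1.8]
opening: 0.164
finger_force: 107.7
```

>>> step_arm(increments=[[[0,0,0],[0,0,0]],[[0,0,0],[0,0,0]],[[0,0,0],[0,0,0]]])

```text
time: 22.82
eef_pos: [0.4703, 0.3303, 0.0794]
tcp_rot: [0.011, 0.999, 0.0, -0.048]
contact_force: [0.3, -0.5, -2.3]
opening: 0.168
finger_force: 107.7
```

```bash
python3 dl.py
```

```text
shift mm [ -0.77  -1.16 -46.84] turn [-0.0018  0.0026 -0.0004] F [ 0.29 -0.53 -2.26]
```

>>> step_arm(increments=[[[-0.8,-1.2,-5],[0,0,0]],[[0,0,-8],[0,0,0]],[[0,0,-8],[0,0,0]],[[0,0,-7],[0,0,0]],[[0,0,0],[0,0,0]],[[0,0,0],[0,0,0]]])

```text
time: 23.32
eef_pos: [0.4674, 0.3283, 0.0482]
tcp_rot: [0.011, 0.999, -0.001, -0.051]
contact_force: [-0.7, 0.4, -2.7]
opening: 0.165
finger_force: 107.7
```

```bash
python3 dl.py
```

```text
shift mm [  2.1    0.89 -15.66] turn [ 0.0007 -0.003  -0.0005] F [-0.69  0.35 -2.65]
```

>>> step_arm(increments=[[[0,0,-5],[0,0,0]],[[0,0,-5],[0,0,0]],[[0,0,-4],[0,0,0]],[[0,0,-2],[0,0,0]],[[0,0,-1],[0,0,0]],[[0,0,0],[0,0,0]]])

```text
time: 23.82
eef_pos: [0.4683, 0.3287, 0.0327]
tcp_rot: [0.011, 0.999, -0.0, -0.05]
contact_force: [-0.1, -1.2, -0.7]
opening: 0.164
finger_force: 108.0
```

```bash
python3 dl.py
```

```text
shift mm [ 1.22  0.48 -0.11] turn [-0.0004 -0.0006 -0.0005] F [-0.14 -1.16 -0.7 ]
```

>>> step_arm(increments=[[[0,0,-0.7],[0,0,0]],[[0,0,0],[0,0,0]],[[0,0,0],[0,0,0]]])

```text
time: 24.07
eef_pos: [0.4684, 0.3288, 0.0326]
tcp_rot: [0.011, 0.999, -0.0, -0.05]
contact_force: [-3.4, -1.8, 5.0]
opening: 0.161
finger_force: 108.6
```

>>> step_arm(increments=[[[0,0,0],[0,0,0]],[[0,0,0],[0,0,0]],[[0,0,0],[0,0,0]],[[0,0,0],[0,0,0]],[[0,0,0],[0,0,0]],[[0,0,0],[0,0,0]]], fingers=1)

```text
time: 24.57
eef_pos: [0.4681, 0.3286, 0.0316]
tcp_rot: [0.011, 0.999, -0.0, -0.05]
contact_force: [-0.2, 0.0, -0.1]
opening: 0.988
finger_force: 0.0
```

>>> step_arm(increments=[[[0,0,10],[0,0,0]],[[0,0,20],[0,0,0]],[[-1,0,30],[0,0,0]],[[0,0,30],[0,-0.05,0]],[[0,0,35],[0,-0.05,0]],[[2,0,28],[0,0,0]],[[2,0,14],[0,0,0]],[[0,0,0],[0,0,0]]])

```text
time: 25.23
eef_pos: [0.4737, 0.3299, 0.205]
tcp_rot: [0.011, 1.0, 0.002, 0.005]
contact_force: [1.5, -1.1, 0.7]
opening: 1.001
finger_force: 0.0
```

>>> step_arm(increments=[[[0,0,0],[0,0,0]],[[0,0,0],[0,0,0]]])

```text
time: 25.4
eef_pos: [0.4703, 0.3282, 0.1973]
tcp_rot: [0.011, 1.0, -0.0, -0.001]
contact_force: [0.2, -0.0, 0.0]
opening: 1.001
finger_force: 0.0
```

```bash
python3 snap.py 20; python3 - <<'E'
from h import *; import pickle
s=pickle.load(open("pics/w20.pkl","rb")); T=cams.read_camera("top")[...,::-1]; S=cams.read_camera("side")[...,::-1]; cv2.imwrite("pics/top20.png",T); cv2.imwrite("pics/side20.png",S)
W=cv2.imread("pics/w20.png"); 
def orange(I): 
    I=I.astype(int); return ((I[...,2]-I[...,0]>60)&(I[...,2]>90)).astype(np.uint8)
s1=pickle.load(open("pics/w1.pkl","rb"))
for nm,st in (("pics/w1.png",s1),("pics/w20.png",s)):
    m=orange(cv2.imread(nm)); m[:,:240]=0; m[:,330:]=0; m[300:]=0
    n,lab,stt,c=cv2.connectedComponentsWithStats(m); k=1+stt[1:,4].argmax(); v,u=np.nonzero(lab==k)
    a=(u[v<v.min()+10].mean(),v.min()); b=(u[v>v.max()-10].mean(),v.max()); A,B=atz(a,.058,"wrist",st),atz(b,.058,"wrist",st)
    print(nm,stt[k],A.round(4),B.round(4),np.linalg.norm(B-A),np.arctan2(*(B-A)[[1,0]]))
# others moved? compare top0/top20
d=np.abs(T.astype(int)-cv2.imread("pics/top0.png")).max(2)
for n,(u,v) in dict(beaker=(204,196),bottle=(241,176),jar=(190,235),timer=(325,222)).items(): print(n,d[v-12:v+12,u-12:u+12].mean().round(2))
E
```

```text
t 25.4 q [ 4.3240e-01  9.5900e-02  1.8611e+00  2.0000e-04  1.1866e+00 -1.1172e+00] p [0.4703 0.3282 0.1973] R [ 1.070e-02  9.999e-01 -3.000e-04 -9.000e-04] F [ 0.22 -0.02  0.01] op 1.001
pics/w1.png [ 272  137   20  128 2281] [0.4193 0.3296 0.058 ] [0.5299 0.3269 0.058 ] 0.11063554674231363 -0.024349668664375327
pics/w20.png [ 272  139   20  128 2295] [0.4187 0.3312 0.058 ] [0.5292 0.3283 0.058 ] 0.11048471244922191 -0.02586654323082316
beaker 2.2
bottle 2.75
jar 3.07
timer 73.07
```

```bash
python3 - <<'E'
from h import *
a=cv2.imread("pics/side0.png").astype(int); b=cv2.imread("pics/side20.png").astype(int)
t0=a.min(2)[212:232,285:320]>130
print("timer side"); 
for v in range(212,234): print(v,"".join("#" if x>130 else "." for x in a.min(2)[v,285:318]),"".join("#" if x>130 else "." for x in b.min(2)[v,285:318]))
print("flap corner cols 262-290")
for v in range(200,228): print(v,"".join("#" if x>150 else "." for x in b.max(2)[v,258:292]))
T=cv2.imread("pics/top20.png").astype(int)
print("top tray")
for v in range(160,215): print(v,"".join("W" if (x.min()>185) else ":" if x[2]-x[0]>25 else "#" if x.max()<110 else "g" for x in T[v,275:352]))
E
```

```text
timer side
212 ...............##.##............. .................................
213 .............########............ .................................
214 ...........####.####.##.......... .................................
215 ...........###.#####.###......... .................................
216 .......#####.#####..#####........ .................................
217 .....#####...###..#####..#....... .................................
218 ......####.###..######...##...... .................................
219 ....##........########...####.... .................................
220 ....##........###############.... ....#............................
221 .....##..##########.#########.... ....#............................
222 ....##########.##############.... ........##.......................
223 ....########...##############.... .........###.....................
224 .....##.####...#############..... .................................
225 .........##.##############....... .................................
226 ..........##############......... ..................##.............
227 .....
[... 5430 characters left out ...]
WWWWWWWWWWWWWg:WWWWWWWWWWWWWWWWWWWWWWWWWWWg#
207 WWWWWWWWWWWWWWWWWWWWWWWWWWWWWWWWWWWWWWWWWWWWWWg:WWWWWWWWWWWWWWWWWWWWWWWWWWWg#
208 WWWWWWWWWWWWWWWWWWWWWWWWWWWWggggWWWWWWWWWWWWWWgWWWWWWWWWWWWWWWWWWWWWWWWWWWWg#
209 WWWWWWWWWWWWWWWWWWWWWWWWWWW::ggggggggWWWWWWWWW:WWWWWWWWWWWWWWWWWWWWWWWWWWWWg#
210 WWWWWWWWWWWWWWWWWWWWWWWWWWW::::::::ggggggggWWg:WWWWWWWWWWWWWWWWWWWWWWWWWWWgg#
211 WWWWWWWWWWWWWWWWWWWWWWWWWWWWWWW:::::::::gggggg:WWWWWWWWWWWWWWWWWWWWWWWWWWWg##
212 WWWWWWWWWWWWWWWWWWWWWWWWWWWWWWWWWWWW::::::::::WWWWWWWWWWWWWWWWWWWWWWWWWWWWg##
213 WWWWWWWWWWWWWWWWWWWWWWWWWWWWWWWWWWWWWWWWW:::::WWWWWWWWWWWWWWWWWWWWWWWWWWWWg##
214 WWWWWWWWWWWWWWWWWWWWWWWWWWWWWWWWWWWWWWWWWWWWWWWWWWWWWWWWWWWWWWWWWWWWWWWWWWg##
```

```bash
python3 -c "
from plant import sign_off; print(sign_off())"
```

```text
the job is handed in; nothing more can be done
None
```

I've handed the job in: flap let down to its stop on the hook, tray drawn to its stop, rod back in both notches, about 25 s in all; beaker, bottle and jar haven't moved, but I couldn't confirm the timer (hidden by the flap) or that both crucibles stand (judged only from pixel values).

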